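# Hold a caster ball under the inspection microscope

## Robot

A 6-joint arm with a two-finger parallel gripper is mounted at the origin on the work surface. World frame = base frame: x ahead of the robot, y to its left, z up, the work surface at z = 0. Lengths are in m, angles in degrees, forces in N, time in s.
With the tool pointing down it reaches from about 0.35 to 0.8 m from the base axis. Payload 7.3 kg.
Tool frame: the origin (TCP) lies at the very end of the fingers, on their centre line; the grasp point (between the pads) lies pinch_z behind it (pinch_z is the distance from the TCP to the grasp point, in m); z points along the fingers, y is the line along which they close (so a half turn about z gives the same grasp; the last joint's range is limited). The gripper opens to 85 mm and grips with 20 to 120 N. Pads are 22 mm wide; open, the fingers measure 114 mm over their backs; the gripper's body (76 mm by 85 mm) begins 54 mm behind the grasp point. The pads swing forward as they close: fully open they stand 13 mm farther back than shut.
Start: joints at [-73.224, 19.595, 87.324, -0, 73.075, -8.365], TCP at [0.223, -0.475, 0.231] pointing down, gripper open.
Joint ranges: [-145.02, 145.02], [-44.19, 115.74], [2.07, 154.8], [-57.11, 237.11], [16.16, 152.29], [-177.93, 177.93]. Speed limits (degrees/s): [147.25, 147.25, 180, 180, 180, 180].

## Interface

Orientations are given as [roll, pitch, yaw] about the fixed x, y, z axes, in that order (R = Rz(yaw) Ry(pitch) Rx(roll)).
In Python, from bench import get_state, grab_frame, sign_off, pinch_z gives the robot as it stands. The module is installed in compiled form; this text tells all that it offers.
- The arm moves only by the tool servo_tool, never from a script. Its argument "commands" is a list of rows, each a list of 3 entries, a list of its own where there are three numbers: the turn, a rotation vector about the tool's x, y, z scaled (see below), then the shift along the tool's x, y, z scaled (see below), then the opening, from -1 (shut) to 1 (fully open). A call has 1 to 10 rows; each row is the pose to reach, as a shift and turn from the pose commanded when the call began, along the tool's axes at that moment, turning the shorter way round; what a row does not reach only later rows make up. The controller multiplies each number of a shift by 20 cm and each number of a turn by pi rad. A row lasts 1/10 s, in which the tool goes at most 50 mm and 8.59 degrees, less where a joint would pass 70% of its speed; a pose out of reach is approached as far as the arm can. A call with a number of a shift or a turn outside -1 to 1 is refused whole. A call with a gripper value outside its range is refused whole. The fingers move at their own pace and stop on an object; the grip force is fixed at half the most. Time passes only in rows, so rows that repeat a pose let the fingers close. It gives the time, the measured TCP pose, the force, the opening and the grip force at its end, in the units of the state.
- get_state(): the state, without advancing time (a new reading comes with each control period).
- grab_frame(name): name is "scene" or "top" or "wrist"; returns a dict with "pixels" (480x640x3 uint8, red, green, blue), "intrinsics" (3x3 intrinsics, pixels), "R" (3x3) and "t" (3): a world point X has camera coordinates R X + t; the wrist camera has in their place "mount" (4x4, takes a point from camera to tool coordinates, whose origin is the TCP and whose axes are the flange's). Camera axes: x right, y down, z forward; pixel columns grow to the right and rows downward; lengths in m; the calibration is good to about 2 mm. A picture is of the moment at which its call begins: read the wrist's pose just before it. There is no depth.
- sign_off(): hands the job in; it is judged then, once.
The state is a dict: "time": time; "joint_pos": joint angles; "dq": joint speeds; "joint_torque": joint torques, N m; "position": TCP position; "tool_rot": TCP orientation; "force": force on the tool from outside, world axes, zero at the start; "torque": the same for the moment, N m; "width": opening from 0.0 (shut) to 1.0 (fully open); "grip_force": force on a finger pad.
Only numpy, scipy, OpenCV 4.12 (cv2) and the standard library are available. Lean on these libraries where they do the work, as an engineer would, in place of code of your own. Each camera call takes 0.05 s, during which the arm holds its last target. There are 200 camera calls.

## Task

Check a caster ball under the bench microscope: pick the blue bearing tray up by its orange handle, keeping it level so that the loose steel ball stays in its pocket, and bring the ball centrally under the microscope. Then raise the tray gently until the microscope's red-tipped focusing sleeve has been pushed up to its stop, without forcing the microscope head up its rack, and end the job there, still holding the tray level against the sleeve. Leave the other things on the bench as they stand.

Things in the scene. Friction and masses are not known exactly. Their poses are not given: they have to be found in the camera images.
- tray: printed bearing tray, 0.10 to 0.20 kg, standing on the table: blue plate 100 x 100 x 7 mm, in its middle a round pocket (21 mm wide, 3 mm deep) with flat land around. Origin: centre of the plate's underside, z up, handle along -x. The plate's top is 23 mm below the middle of the handle.
- tray_pocket (a point): middle of the pocket, level with the top of the plate (7 mm above the underside)
- tray_grip (a point): middle of the tray's orange handle, the place to grip: 130 mm behind the pocket (-x of the tray), 30 mm above the tray's underside; axes as the tray's. The handle is a level bar 18 mm wide (y), 16 mm high, 128 mm long along x, free 22 mm above the table; a neck at the plate and a thin foot at its rear end (53 to 61 mm behind this point) carry it.
- ball_center (a point): centre of the loose steel ball, 20 mm across, 33 g. Lying in the pocket its centre is 7 mm and its top 17 mm above the top of the plate; it has 3 mm of play sideways and rolls over the pocket's rim when the tray tips beyond about 40 degrees or is jerked
- scope_head: white microscope head, 62 mm across, hanging from a boom that comes from its +y side. Origin: centre of the lens, its lower end; the top is 157 mm higher. Carriage and focus knobs at its +x side. It sits in its rack by friction and slips up if pushed with more than about 30 N; its height differs from start to start. The stand's column is about 270 mm to its +y side, the base 18 mm high.
- sleeve_mouth (a point): centre of the lower edge of the focusing sleeve, a clear tube with a red lower ring around the lens, 62 mm outside, 52 mm inside, upright, its edge level; relaxed, this edge hangs 35 mm below the lens, at the stop 25 mm below. Nothing fixed stands beneath it.
- sleeve (a joint): height of the sleeve in m: 0 relaxed (down), 0.010 at its stop. A soft spring pushes it down: about 0.8 N to start moving, 1.8 N at the stop, then it is rigid.
- can_orange: bystander: full orange drinks can, 66 mm across, 122 mm tall, standing; origin at its underside
- can_silver: bystander: full silver drinks can, 66 mm across, 122 mm tall, standing; origin at its underside
- cup_green: bystander: green cut-off can used as a cup, 66 mm across, 62 mm tall, light; origin at its underside
- cup_blue: bystander: blue cut-off can used as a cup, 66 mm across, 62 mm tall, light; origin at its underside
- screwdriver: bystander: red-handled screwdriver lying down along its x; origin at its underside
- rotary_tool: bystander: red and black rotary tool lying along its x, 37 mm high, 170 mm long; origin at its underside
- jar: bystander: amber glass jar with yellow lid, 60 mm across, 85 mm tall; origin at its underside

How it is judged:
By the outcome, as a careful person would: the job done as asked, in the order asked, and still so for the second after the job is handed in, while the arm keeps its last pose, push and grip.
It also fails if it takes over 43 s, if anything falls off the work surface, if the arm or the gripper's body presses on something with over 40 N, if the wrist force passes 120 N, or if a joint passes its speed limit or range.

## Working session

There is one attempt and no reset: what is moved stays moved. The work goes in short steps, Python scripts to look and compute and a tool call to move; the robot and the scene stay as the last step left them, time stands still between calls to the robot, and variables do not carry over. Pictures are saved under pics/ and viewed, at most 10 in all, crops included, and the job is handed in when it is done.

Besides the shell and the picture viewer there is one more tool, called after "Call:" as name(argument=value, ...) on one line, values as JSON. servo_tool: Moves the arm, as the interface text tells. Its arguments: {"type":"object","properties":{"commands":{"type":"array","items":{"type":"array"}}},"required":["commands"]}

```bash
mkdir -p pics; python3 - <<'E'
from bench import *
import bench,cv2,numpy as np
print(get_state(),pinch_z)
for n in("scene","top"):
    f=grab_frame(n);cv2.imwrite(f"pics/{n}0.png",f["pixels"][:,:,::-1]);np.savez(f"{n}0.npz",**f)
    print(n,f["intrinsics"],f["R"],f["t"])
f=grab_frame("wrist");print(f["mount"],f["intrinsics"])
E
```

```text
{'time': 0.0, 'joint_pos': array([-7.32235943e+01,  1.96374492e+01,  8.73763171e+01,  2.55951334e-04,
        7.30742506e+01, -8.36511412e+00]), 'dq': array([-0.03714804,  0.08803664,  0.01825284, -0.08616261, -0.00784296,
        0.06013388]), 'joint_torque': array([ 4.77601934e-04, -4.33669853e+01, -2.46013927e+01, -2.23932393e-04,
        7.81737588e-03, -1.12185734e-05]), 'position': array([ 0.22295717, -0.47487384,  0.23062234]), 'tool_rot': array([-1.79912955e+02, -1.30469017e-02,  2.51414352e+01]), 'force': array([-0.1387331 ,  0.11892166,  0.91188796]), 'torque': array([ 0.01020244, -0.03229559,  0.03201637]), 'grip_force': 0.0, 'width': 1.0007714981127025} 0.0187
scene [[507.54223907   0.         327.87944537]
 [  0.         507.54223907 242.40647719]
 [  0.           0.           1.        ]] [[ 0.78659524  0.61746468 -0.00230108]
 [ 0.50014253 -0.63931384 -0.58406785]
 [-0.36211238  0.45827413 -0.81170158]] [-0.41589121 -0.29687925  1.38320686]
top [[462.82960676   0.         320.46061926]
 [  0.         462.82960676 231.16907572]
 [  0.           0.           1.        ]] [[ 0.01408584 -0.99990025  0.0010388 ]
 [-0.98211269 -0.01403034 -0.18777063]
 [ 0.18776648  0.00162469 -0.98221236]] [-0.11123825  0.60868657  1.15557395]
[[ 7.20688737e-04 -9.62124545e-01 -2.72609318e-01  6.85010041e-02]
 [ 9.99999081e-01  3.80315288e-04  1.30141334e-03 -2.97168669e-04]
 [-1.14844422e-03 -2.72610005e-01  9.62123935e-01 -1.43362115e-01]
 [ 0.00000000e+00  0.00000000e+00  0.00000000e+00  1.00000000e+00]] [[400.34295154   0.         313.18038391]
 [  0.         400.34295154 238.88900104]
 [  0.           0.           1.        ]]
```

View pics/scene0.png

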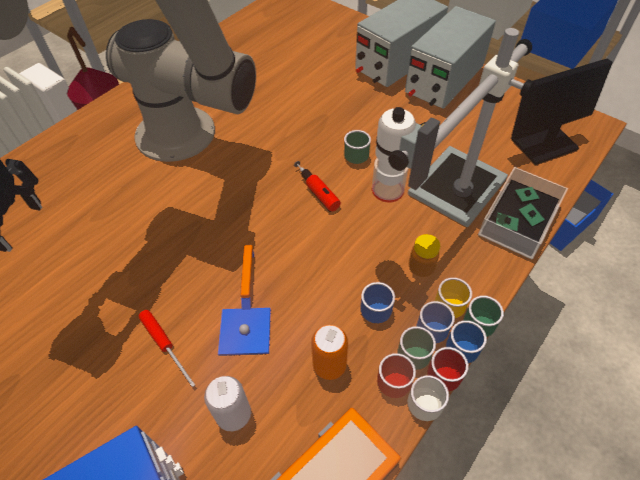

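View pics/top0.png

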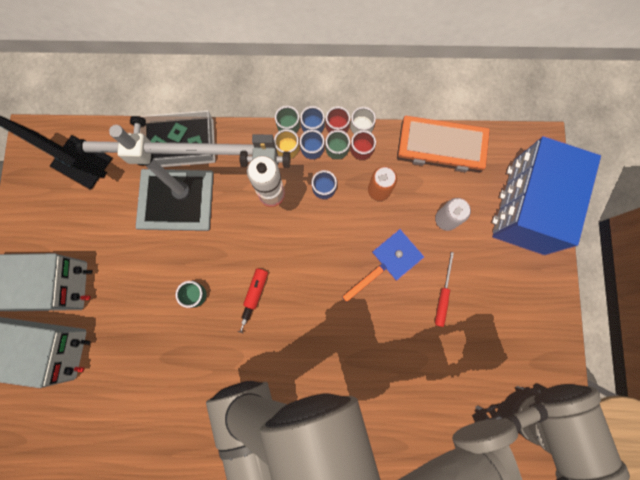

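The scene view shows the tray plate at (245,331) with its handle reaching up to (248,250), and the microscope's sleeve around (390,185). The top view shows the plate at (398,255), the handle end at (346,299) and the scope head at (265,175).

```bash
cat > h.py <<'E'
import numpy as np,cv2
def load(n): return dict(np.load(n))
def ray(f,uv):
    R,t=f["R"],f["t"]; d=R.T@np.linalg.solve(f["intrinsics"],[uv[0],uv[1],1.]); return -R.T@t,d
def plane(f,uv,z):
    c,d=ray(f,uv); return c+d*(z-c[2])/d[2]
def proj(f,X):
    p=f["intrinsics"]@(f["R"]@np.asarray(X)+f["t"]); return p[:2]/p[2]
def tri(rs):
    A=0;b=0
    for c,d in rs:
        d=d/np.linalg.norm(d);P=np.eye(3)-np.outer(d,d);A=A+P;b=b+P@c
    return np.linalg.solve(A,b)
def mask(f,lo,hi,box):
    h=cv2.cvtColor(f["pixels"],cv2.COLOR_RGB2HSV);m=cv2.inRange(h,lo,hi);k=np.zeros_like(m);x0,y0,x1,y1=box;k[y0:y1,x0:x1]=m[y0:y1,x0:x1];return k
def big(m): return max(cv2.findContours(m,0,2)[0],key=cv2.contourArea)
E
python3 - <<'E'
from h import *
S=load("scene0.npz");T=load("top0.npz")
for n,f,pb,hb in(("S",S,(205,295,285,365),(225,235,270,300)),("T",T,(365,225,430,285),(335,262,385,305))):
    c=big(mask(f,(105,120,60),(130,255,255),pb)); q=cv2.minAreaRect(c);hull=cv2.convexHull(c)
    ap=cv2.approxPolyDP(hull,6,True)[:,0].astype(float);W=np.array([plane(f,p,.007) for p in ap]);print(n,"plate",ap.tolist(),W[:,:2].round(4).tolist(),W.mean(0))
    h=big(mask(f,(8,190,150),(18,255,255),hb));W=np.array([plane(f,p,.038 if n=="T" else .034) for p in h[:,0].astype(float)])[:,:2].astype(np.float32);r=cv2.minAreaRect(W);print(" handle",r)
for n,f,b in(("s",S,(340,90,440,215)),("t",T,(225,130,305,220))):
    x0,y0,x1,y1=b;cv2.imwrite(f"pics/c{n}.png",cv2.resize(f["pixels"][y0:y1,x0:x1,::-1],None,fx=4,fy=4,interpolation=2))
a=cv2.imread("pics/cs.png");b=cv2.imread("pics/ct.png");o=np.zeros((500,730,3),np.uint8);o[:,:400]=a;o[:360,400:720]=b;cv2.imwrite("pics/crop1.png",o)
E
```

```text
S plate [[269.0, 308.0], [268.0, 352.0], [219.0, 353.0], [223.0, 309.0], [242.0, 298.0]] [[0.5639, -0.2442], [0.6282, -0.3185], [0.5533, -0.3798], [0.4898, -0.3052], [0.5028, -0.2617]] [ 0.54758894 -0.30187787  0.007     ]
 handle ((0.47422122955322266, -0.21391965448856354), (0.01946842670440674, 0.12735389173030853), 40.208648681640625)
T plate [[399.0, 230.0], [422.0, 257.0], [395.0, 278.0], [374.0, 251.0]] [[0.6262, -0.3172], [0.5527, -0.3781], [0.4949, -0.3042], [0.5672, -0.2484]] [ 0.56026675 -0.31198937  0.007     ]Traceback (most recent call last):
  File "<stdin>", line 6, in <module>
  File "h.py", line 16, in big
    def big(m): return max(cv2.findContours(m,0,2)[0],key=cv2.contourArea)
                       ~~~^^^^^^^^^^^^^^^^^^^^^^^^^^^^^^^^^^^^^^^^^^^^^^^^
ValueError: max() iterable argument is empty
```

```bash
python3 - <<'E'
from h import *
S=load("scene0.npz");T=load("top0.npz")
h=big(mask(T,(5,150,100),(16,255,255),(335,262,385,305)));W=np.array([plane(T,p,.038) for p in h[:,0].astype(float)])[:,:2].astype(np.float32);print(cv2.minAreaRect(W))
o=np.zeros((500,730,3),np.uint8)
o[:,:400]=cv2.resize(S["pixels"][90:215,340:440,::-1],None,fx=4,fy=4,interpolation=2)
o[:360,400:720]=cv2.resize(T["pixels"][130:220,225:305,::-1],None,fx=4,fy=4,interpolation=2);cv2.imwrite("pics/crop1.png",o)
E
```

```text
((0.47437596321105957, -0.21351128816604614), (0.025440433993935585, 0.1287110298871994), 39.67753219604492)
```

View pics/crop1.png

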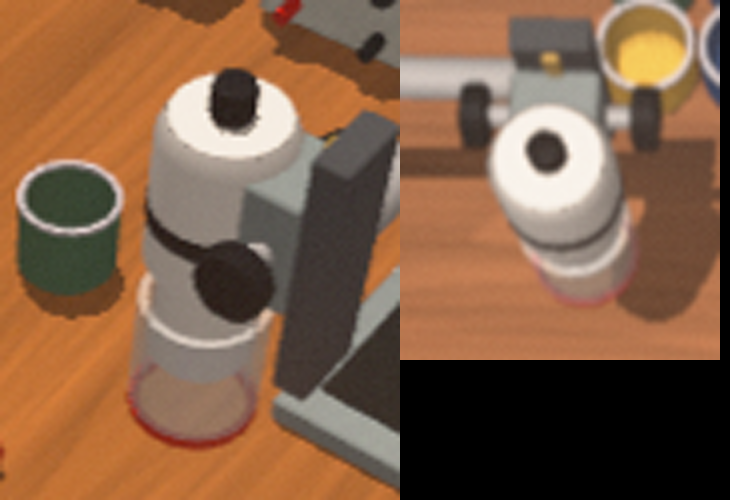

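The crop shows the red ring in the scene view spanning crop x 128–256 with its bottom at 445, so its centre is near (388,190.5). In the top view the ring's lower edge is at about (583,303) in the crop, so its centre is near (271,193.5).

```bash
python3 - <<'E'
from h import *
S=load("scene0.npz");T=load("top0.npz")
def red(f,b):
    x0,y0,x1,y1=b;p=f["pixels"][y0:y1,x0:x1].astype(int);m=(p[...,0]-p[...,1]>55)&(p[...,1]-p[...,2]<15);y,x=np.nonzero(m);return np.c_[x+x0,y+y0]
s=red(S,(365,165,412,210));t=red(T,(250,180,290,212))
print(len(s),len(t),s.min(0),s.max(0),t.min(0),t.max(0));es=cv2.fitEllipse(s.astype(np.float32));print(es)
if len(t)>5: print(cv2.fitEllipse(t.astype(np.float32)))
a=np.linspace(0,6.3,60);C=np.c_[np.cos(a),np.sin(a),0*a]
for sc,tc in(((388,190.5),(271.2,193.5)),(es[0],(271.2,193.5))):
    X=tri([ray(S,sc),ray(T,tc)]);print(X,proj(S,X),proj(T,X))
    for f in(S,T):
        q=np.array([proj(f,X+.031*c) for c in C]);print(q.min(0),q.max(0))
# head top knob/disc centre: top black knob
for f,uv in((S,(340+235/4,90+112/4)),(T,(225+148/4,130+155/4))): print(uv)
X=tri([ray(S,(340+233/4,90+120/4)),ray(T,(225+148/4,130+156/4))]);print("top",X,proj(S,X),proj(T,X))
# bystanders
for n,p,z in(("orange",(383,177),.122),("silver",(458,209),.122),("cupblue",(324,181),.062),("cupgreen",(190,293),.062),("rot",(254,295),.03)): print(n,plane(T,p,z)[:2])
print("jar",plane(S,(427,242),.085))
E
```

```text
39 27 [372 182] [402 200] [258 195] [281 205]
((388.3518371582031, 187.78244018554688), (24.56678009033203, 31.77130126953125), 89.89810180664062)
((271.33343505859375, 191.6980743408203), (26.21823501586914, 27.59917640686035), 52.310829162597656)
[0.66608106 0.01181403 0.21892673] [387.98340269 190.50468504] [271.19013334 193.48965804]
[371.73815569 178.52781274] [404.25979043 202.92906363]
[257.72032757 180.54163755] [284.64442857 206.56513041]
[0.66499957 0.01178031 0.2255434 ] [387.82805864 187.92959666] [270.88937473 193.17259596]
[371.49903407 175.9392993 ] [404.18853284 200.37031821]
[257.33426941 180.1448069 ] [284.4287972  206.32953162]
(398.75, 118.0)
(262.0, 168.75)
top [0.66697123 0.01158762 0.39234255] [398.32438651 119.97560224] [262.04389893 169.04903926]
orange [ 0.74009344 -0.25938694]
silver [ 0.65933957 -0.44623625]
cupblue [ 0.74574725 -0.11012108]
cupgreen [0.44436686 0.22729442]
rot [0.44321791 0.06871408]
jar [0.7542927  0.04939786 0.085     ]
```

Call:
servo_tool(commands=[[[0, 0, -0.29], [0.85, -0.32, 0.25], 0.7], [[0, 0, -0.29], [0.85, -0.32, 0.25], 0.7], [[0, 0, -0.29], [0.85, -0.32, 0.25], 0.7], [[0, 0, -0.29], [0.85, -0.32, 0.25], 0.7], [[0, 0, -0.29], [0.85, -0.32, 0.25], 0.7], [[0, 0, -0.29], [0.85, -0.32, 0.25], 0.7], [[0, 0, -0.29], [0.85, -0.32, 0.25], 0.7]])

```text
time: 0.85
position: [0.35, -0.3447, 0.1811]
tool_rot: [-180.0, -0.0, 77.5]
force: [0.2, 0.0, -0.1]
width: 0.851
grip_force: 0.0
```

```bash
cat >> h.py <<'E'
from scipy.spatial.transform import Rotation as Ro
def go(st,tgt,yaw):
    R=Ro.from_euler("xyz",st["tool_rot"],degrees=True);G=Ro.from_euler("xyz",[180,0,yaw],degrees=True)
    print("t",round(st["time"],2),"pos",st["position"].round(4),"rot",st["tool_rot"].round(2),"F",st["force"].round(2),"w",round(st["width"],3))
    print("turn",((R.inv()*G).as_rotvec()/np.pi).round(4),"shift",(R.inv().apply(np.array(tgt)-st["position"])/.2).round(4))
E
python3 - <<'E'
from h import *;from bench import *
go(get_state(),[.4743,-.2137,.12],130.5)
E
```

```text
t 0.85 pos [ 0.35   -0.3447  0.1811] rot [-1.7997e+02 -2.0000e-02  7.7490e+01] F [ 0.19  0.01 -0.15] w 0.851
turn [-1.000e-04 -2.000e-04 -2.945e-01] shift [0.7738 0.4652 0.3054]
```

Call:
servo_tool(commands=[[[0, 0, -0.294], [0.774, 0.465, 0.305], 0.6], [[0, 0, -0.294], [0.774, 0.465, 0.305], 0.6], [[0, 0, -0.294], [0.774, 0.465, 0.305], 0.6], [[0, 0, -0.294], [0.774, 0.465, 0.305], 0.6], [[0, 0, -0.294], [0.774, 0.465, 0.305], 0.6], [[0, 0, -0.294], [0.774, 0.465, 0.305], 0.6], [[0, 0, -0.294], [0.774, 0.465, 0.305], 0.6], [[0, 0, -0.294], [0.774, 0.465, 0.305], 0.6]])

```text
time: 1.65
position: [0.4743, -0.2148, 0.1203]
tool_rot: [-180.0, 0.0, 129.9]
force: [0.2, -0.4, 0.5]
width: 0.805
grip_force: 0.0
```

```bash
cat >> h.py <<'E'
def wristframe(st,f):
    M=np.eye(4);M[:3,:3]=Ro.from_euler("xyz",st["tool_rot"],degrees=True).as_matrix();M[:3,3]=st["position"]
    C=np.linalg.inv(M@f["mount"]);f["R"]=C[:3,:3];f["t"]=C[:3,3];return f
E
python3 - <<'E'
from h import *;from bench import *
st=get_state();f=wristframe(st,grab_frame("wrist"));cv2.imwrite("pics/w1.png",f["pixels"][:,:,::-1]);np.savez("w1.npz",**f)
go(st,[.4743,-.2137,.012],130.5)
print(proj(f,[.4743,-.2137,.038]),proj(f,[.5595,-.312,.007]))
for lo in((5,150,60),(8,190,90)):
    h=big(mask(f,lo,(16,255,255),(0,0,640,480)));W=np.array([plane(f,p,.038) for p in h[:,0].astype(float)])[:,:2].astype(np.float32);print(cv2.boundingRect(h),cv2.minAreaRect(W))
E
```

```text
t 1.65 pos [ 0.4743 -0.2148  0.1203] rot [-180.      0.    129.95] F [ 0.16 -0.36  0.49] w 0.805
turn [-0.      0.     -0.0031] shift [0.0041 0.0035 0.5415]
[315.26354301 246.25794381] [317.61646401 399.5807118 ]
(0, 0, 640, 436) ((0.4789620637893677, -0.2133220136165619), (0.42645275592803955, 0.2632983922958374), 39.98622131347656)
(300, 139, 32, 205) ((0.4754317104816437, -0.2144843339920044), (0.017581354826688766, 0.1254023313522339), 40.27140808105469)
```

View pics/w1.png

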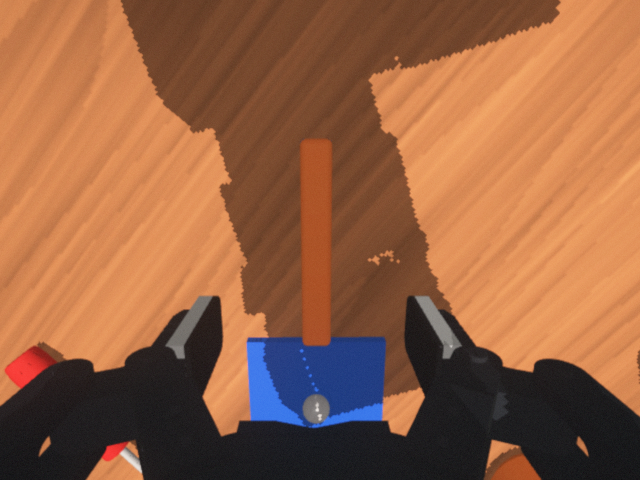

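The wrist view shows the handle running from (316,140) to (316,345), midway between the fingers, with the ball in its pocket at (316,408). I'm going straight down and gripping.

Call:
servo_tool(commands=[[[0, 0, -0.002], [0, 0.004, 0.15], 0.6], [[0, 0, -0.002], [0, 0.004, 0.3], 0.6], [[0, 0, -0.002], [0, 0.004, 0.43], 0.6], [[0, 0, -0.002], [0, 0.004, 0.51], 0.6], [[0, 0, -0.002], [0, 0.004, 0.54], 0.6], [[0, 0, -0.002], [0, 0.004, 0.54], 0.6], [[0, 0, -0.002], [0, 0.004, 0.54], 0.3], [[0, 0, -0.002], [0, 0.004, 0.54], 0.1], [[0, 0, -0.002], [0, 0.004, 0.54], -0.1], [[0, 0, -0.002], [0, 0.004, 0.54], -0.3]])

```text
time: 2.7
position: [0.4753, -0.2141, 0.0129]
tool_rot: [180.0, 0.1, 130.6]
force: [-0.4, 0.4, -0.1]
width: 0.351
grip_force: 0.0
```

Call:
servo_tool(commands=[[[0, 0, 0], [0, 0, 0], -0.5], [[0, 0, 0], [0, 0, 0], -0.7], [[0, 0, 0], [0, 0, 0], -1], [[0, 0, 0], [0, 0, 0], -1], [[0, 0, 0], [0, 0, 0], -1], [[0, 0, 0], [0, 0, 0], -1]])

```text
time: 3.3
position: [0.4752, -0.214, 0.0127]
tool_rot: [180.0, 0.0, 130.6]
force: [-1.2, 0.3, 6.2]
width: 0.196
grip_force: 59.0
```

Call:
servo_tool(commands=[[[0, 0, 0], [0, 0, -0.005], -1], [[0, 0, 0], [0, 0, -0.02], -1], [[0, 0, 0], [0, 0, -0.045], -1], [[0, 0, 0], [0, 0, -0.08], -1], [[0, 0, 0], [0, 0, -0.12], -1], [[0, 0, 0], [0, 0, -0.16], -1], [[0, 0, 0], [0, 0, -0.19], -1], [[0, 0, 0], [0, 0, -0.205], -1], [[0, 0, 0], [0, 0, -0.21], -1], [[0, 0, 0], [0, 0, -0.21], -1]])

```text
time: 4.3
position: [0.475, -0.2139, 0.0544]
tool_rot: [-180.0, 0.0, 130.6]
force: [-0.5, 0.1, -2.5]
width: 0.197
grip_force: 58.5
```

```bash
python3 - <<'E'
from h import *;from bench import *
st=get_state();f=wristframe(st,grab_frame("wrist"));np.savez("w2.npz",**f)
s=grab_frame("scene");np.savez("s2.npz",**s)
o=np.zeros((480,790,3),np.uint8);o[:360,:480]=cv2.resize(f["pixels"],(480,360));o[:300,480:]=cv2.resize(s["pixels"][220:370,180:335],None,fx=2,fy=2);cv2.imwrite("pics/w2.png",o[:,:,::-1])
go(st,st["position"],130.6);print(st["torque"])
E
```

```text
t 4.3 pos [ 0.475  -0.2139  0.0544] rot [-1.8000e+02  1.0000e-02  1.3062e+02] F [-0.47  0.06 -2.47] w 0.197
turn [-0.      0.      0.0001] shift [0. 0. 0.]
[ 0.09645998  0.07925994 -0.02608245]
```

View pics/w2.png

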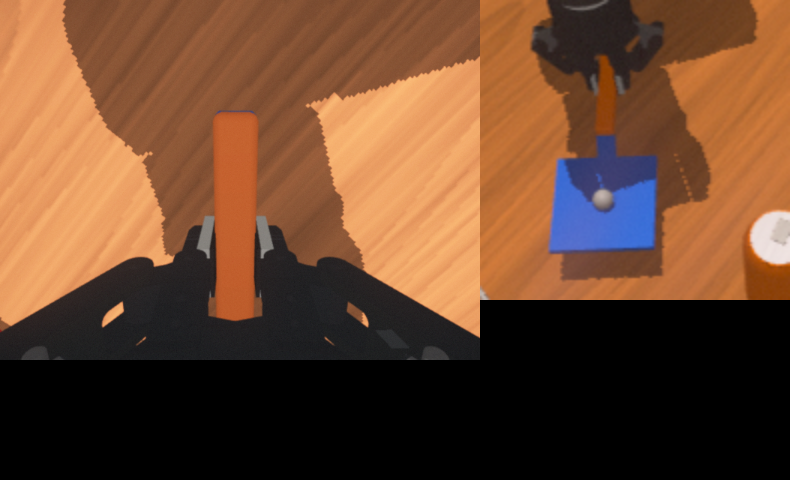

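Call:
servo_tool(commands=[[[0, 0, 0], [0, 0, -0.017], -1], [[0, 0, 0], [0, 0, -0.064], -1], [[0, 0, 0], [0, 0, -0.132], -1], [[0, 0, 0], [0, 0, -0.216], -1], [[0, 0, 0], [0, 0, -0.306], -1], [[0, 0, 0], [0, 0, -0.397], -1], [[0, 0, 0], [0, 0, -0.48], -1], [[0, 0, 0], [0, 0, -0.549], -1], [[0, 0, 0], [0, 0, -0.595], -1], [[0, 0, 0], [0, 0, -0.613], -1]])

```text
time: 5.4
position: [0.4754, -0.2142, 0.1782]
tool_rot: [180.0, 0.1, 130.6]
force: [0.9, -0.3, -2.3]
width: 0.196
grip_force: 58.5
```

Call:
servo_tool(commands=[[[0, 0, -0.003], [0.01, 0.015, 0], -1], [[0, 0, -0.012], [0.038, 0.054, 0], -1], [[0, 0, -0.024], [0.079, 0.112, 0], -1], [[0, 0, -0.039], [0.128, 0.183, 0], -1], [[0, 0, -0.055], [0.183, 0.26, 0], -1], [[0, 0, -0.072], [0.237, 0.337, 0], -1], [[0, 0, -0.087], [0.287, 0.408, 0], -1], [[0, 0, -0.1], [0.328, 0.466, 0], -1], [[0, 0, -0.108], [0.356, 0.505, 0], -1], [[0, 0, -0.111], [0.366, 0.52, 0], -1]])

```text
time: 6.4
position: [0.5064, -0.0894, 0.1767]
tool_rot: [-180.0, -0.0, 150.8]
force: [-0.5, -0.8, -1.5]
width: 0.2
grip_force: 58.6
```

```bash
cat > tray.py <<'E'
from h import *;from bench import *
def grab(k):
    st=get_state();s=grab_frame("scene");t=grab_frame("top");np.savez(f"s{k}.npz",**s);np.savez(f"t{k}.npz",**t);return st,s,t
def quad(f,c0,r=75):
    u,v=map(int,c0);h,w=480,640
    m=mask(f,(105,130,50),(130,255,255),(max(u-r,0),max(v-r,0),min(u+r,w),min(v+r,h)))
    m=cv2.morphologyEx(m,cv2.MORPH_OPEN,np.ones((9,9)));m=cv2.morphologyEx(m,cv2.MORPH_CLOSE,np.ones((9,9)))
    return cv2.minAreaRect(big(m)),cv2.approxPolyDP(cv2.convexHull(big(m)),6,True)[:,0]
E
python3 - <<'E'
from tray import *
st,s,t=grab(3)
y=np.radians(st["tool_rot"][2]-180.4);P=st["position"]+[.13*np.cos(y),.13*np.sin(y),-.0127+.007]
go(st,[.538,.033,.177],170.6);print("pred pocket",P)
for f in(s,t):
    u=proj(f,P);print(u.round(1));print(quad(f,u,60)[1].tolist())
    q=np.array([proj(f,P+np.array([.05*(a*np.cos(y)-b*np.sin(y)),.05*(a*np.sin(y)+b*np.cos(y)),0])) for a,b in((1,1),(1,-1),(-1,-1),(-1,1))]);print(" pred",q.round(1).tolist())
o=np.hstack([s["pixels"][90:390,200:500],t["pixels"][90:390,200:500]]);cv2.imwrite("pics/v3.png",o[:,:,::-1])
E
```

```text
t 6.4 pos [ 0.5064 -0.0894  0.1767] rot [-1.8000e+02 -2.0000e-02  1.5075e+02] F [-0.47 -0.76 -1.53] w 0.2
turn [-0.000e+00 -1.000e-04 -1.103e-01] shift [ 0.1614  0.6112 -0.0016]
pred pocket [ 0.61942473 -0.15372419  0.17097931]
[315.1 248.5]
[[330, 224], [345, 261], [299, 276], [285, 236]]
 pred [[350.3, 260.6], [299.3, 278.2], [281.0, 236.7], [329.6, 221.0]]
[342.  218.8]
[[331, 196], [364, 209], [362, 224], [324, 218]]
 pred [[334.4, 191.0], [370.6, 211.5], [349.8, 247.1], [313.3, 226.0]]
```

View pics/v3.png

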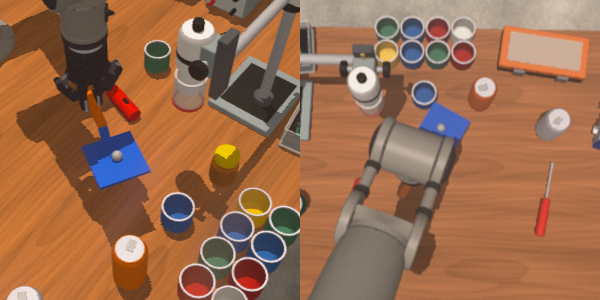

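Level and ball in its pocket (317,246 in the scene view; 342,217 in the top view). Continuing under the scope, well below the sleeve.

Call:
servo_tool(commands=[[[0, 0, -0.003], [0.005, 0.017, 0], -1], [[0, 0, -0.011], [0.017, 0.064, 0], -1], [[0, 0, -0.024], [0.035, 0.132, 0], -1], [[0, 0, -0.039], [0.057, 0.215, 0], -1], [[0, 0, -0.055], [0.08, 0.306, 0], -1], [[0, 0, -0.071], [0.104, 0.396, 0], -1], [[0, 0, -0.086], [0.126, 0.479, 0], -1], [[0, 0, -0.099], [0.144, 0.547, 0], -1], [[0, 0, -0.107], [0.156, 0.594, 0], -1], [[0, 0, -0.11], [0.161, 0.611, 0], -1]])

```text
time: 7.5
position: [0.5385, 0.0327, 0.1768]
tool_rot: [-180.0, 0.0, 170.5]
force: [-1.0, 0.6, -2.9]
width: 0.2
grip_force: 58.6
```

Call:
servo_tool(commands=[[[0, 0, 0], [0, 0, 0], -1], [[0, 0, 0], [0, 0, 0], -1], [[0, 0, 0], [0, 0, 0], -1]])

```text
time: 7.8
position: [0.5382, 0.031, 0.1769]
tool_rot: [-180.0, -0.0, 170.3]
force: [0.7, 0.0, -1.9]
width: 0.194
grip_force: 58.6
```

```bash
python3 - <<'E'
from tray import *
st,s,t=grab(4)
y=np.radians(st["tool_rot"][2]-180.4);P=st["position"]+[.13*np.cos(y),.13*np.sin(y),-.0127+.007]
go(st,st["position"],170.6);print("pred pocket",P,st["torque"])
for f in(s,t):
    u=proj(f,P+[0,0,.007]);print("ball",u.round(1))
    q=np.array([proj(f,P+np.array([.05*(a*np.cos(y)-b*np.sin(y)),.05*(a*np.sin(y)+b*np.cos(y)),0])) for a,b in((1,1),(1,-1),(-1,-1),(-1,1))]);print(" pred",q.round(1).tolist())
a=cv2.resize(s["pixels"][130:250,330:450],None,fx=4,fy=4,interpolation=2);b=cv2.resize(t["pixels"][150:270,230:310],None,fx=4,fy=4,interpolation=2)
cv2.imwrite("pics/v4.png",np.hstack([a,b])[:,:,::-1])
E
```

```text
t 7.8 pos [0.5382 0.031  0.1769] rot [-179.98   -0.    170.34] F [ 0.66  0.02 -1.86] w 0.194
turn [-0.0001 -0.     -0.0014] shift [0. 0. 0.]
pred pocket [0.66619527 0.00830373 0.17117264] [ 0.02934073  0.13297655 -0.03482186]
ball [385.1 205.4]
 pred [[420.6, 209.1], [385.1, 236.3], [349.1, 206.2], [384.4, 181.3]]
ball [274.4 198. ]
 pred [[258.8, 175.4], [299.2, 182.9], [290.9, 222.6], [249.9, 214.9]]
```

View pics/v4.png

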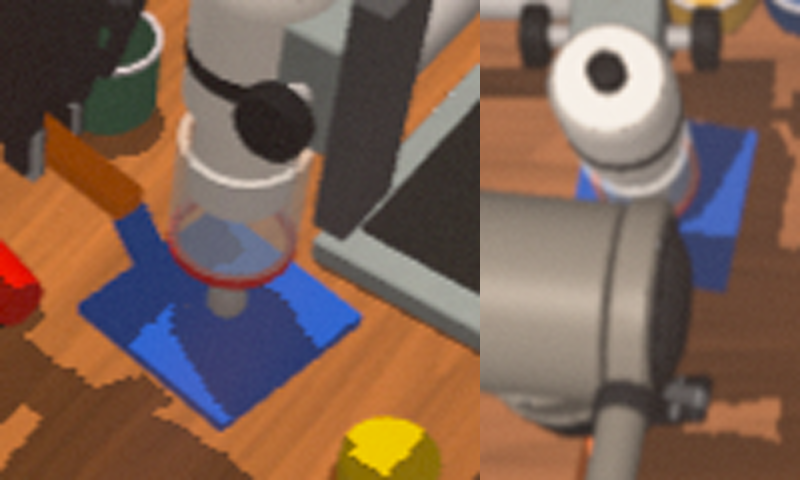

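The red ring now stands out against the plate: scene-view crop x 168–298, bottom 290, so its centre is about (388.2,191.3). The ball shows below it at about (386.7,204.5), and the plate corners agree with the prediction to about 1 px.

```bash
python3 - <<'E'
from h import *
S=load("s4.npz");T=load("t4.npz")
def red(f,b):
    x0,y0,x1,y1=b;p=f["pixels"][y0:y1,x0:x1].astype(int);m=(p[...,0]-p[...,1]>35)&(p[...,1]-p[...,2]<12);y,x=np.nonzero(m);return np.c_[x+x0,y+y0].astype(np.float32)
for n,f,b in(("s",S,(366,172,410,206)),("t",T,(252,180,290,210))):
    r=red(f,b);print(n,len(r),r.min(0),r.max(0),cv2.fitEllipse(r))
    for rr in sorted(set(r[:,1])): x=r[r[:,1]==rr][:,0];print(int(rr),x.astype(int).tolist(),end=";")
a=np.linspace(0,6.3,60);C=np.c_[np.cos(a),np.sin(a),0*a]
for X in([.666,.012,.219],[.666,.012,.222]):
  for f in(S,T):
    q=np.array([proj(f,np.array(X)+.031*c) for c in C]);print(proj(f,X),q.min(0),q.max(0))
print("ball",plane(S,(386.75,204.5),.178))
g=S["pixels"].astype(int)[196:214,378:396];print(np.ptp(g,axis=2))
E
```

```text
s 153 [368. 181.] [407. 202.] ((387.4002990722656, 190.10214233398438), (20.704561233520508, 31.757373809814453), 99.46954345703125)
181 [378];182 [374, 375, 377, 378];183 [374];184 [373, 374, 375, 399];185 [368, 373, 374, 400];186 [373, 374, 400, 402];187 [369, 373, 374, 401, 402, 403];188 [372, 373, 402, 403];189 [370, 372, 373, 402, 403];190 [372, 373, 402, 403];191 [372, 373, 374, 402, 403];192 [372, 373, 374, 402];193 [373, 374, 375, 401, 402];194 [373, 374, 375, 376, 401, 402];195 [374, 375, 376, 377, 400, 401, 402];196 [375, 376, 377, 378, 399, 400, 401];197 [376, 377, 378, 379, 380, 381, 397, 398, 399, 400, 406];198 [377, 378, 379, 380, 381, 382, 383, 394, 395, 396, 397, 398, 399, 400, 407];199 [378, 379, 380, 381, 382, 383, 384, 385, 386, 387, 388, 389, 390, 391, 392, 393, 394, 395, 396, 397, 398];200 [380, 381, 382, 383, 384, 385, 386, 387, 388, 389, 390, 391, 392, 393, 394, 395, 396, 397];201 [382, 383, 384, 385, 386, 387, 388, 389, 390, 391, 392, 393, 394];202 [387, 388, 389, 390];t 22 [253. 192.] [283. 203.] ((268.054443359375, 198.28634643554688), (17.899049758911133, 2
[... 1219 characters left out ...]
 12  13  48  58  57  54]
 [ 67  64  62  42   8  13  14  16  14  14  13  15  13  19  53  58  57  58]
 [ 65  65  64  42   9  12  14  14  13  15  13  14  13  21  47  56  58  57]
 [ 63  63  62  63  42   9  12  13  13  14  14  13  14  44  55  54  56  57]
 [ 64  61  63  62  59  31   7   9  12  10  12  16  42  54  56  56  56  57]
 [ 65  61  60  60  58  60  49  34  18  21  34  49  55  57  55  56  57  57]
 [ 61  61  59  60  60  59  58  58  55  57  56  51  55  55  53  55  56  56]
 [ 60  58  61  57  55  55  56  57  50  52  54  54  55  55  55  56  53  57]
 [ 62  61  60  56  57  56  56  55  55  56  54  53  56  55  55  55  54  54]
 [ 59  58  58  58  57  57  58  55  55  52  54  54  54  53  55  56  55  57]]
```

Call:
servo_tool(commands=[[[0, 0, 0], [0.002, 0.002, -0.01], -1], [[0, 0, 0], [0.006, 0.006, -0.035], -1], [[0, 0, 0], [0.006, 0.006, -0.07], -1], [[0, 0, 0], [0.006, 0.006, -0.105], -1], [[0, 0, 0], [0.006, 0.006, -0.14], -1], [[0, 0, 0], [0.006, 0.006, -0.165], -1], [[0, 0, 0], [0.006, 0.006, -0.185], -1], [[0, 0, 0], [0.006, 0.006, -0.195], -1], [[0, 0, 0], [0.006, 0.006, -0.2], -1], [[0, 0, 0], [0.006, 0.006, -0.2], -1]])

```text
time: 8.9
position: [0.5372, 0.033, 0.2168]
tool_rot: [-180.0, -0.0, 170.4]
force: [-0.2, 0.6, -1.2]
width: 0.196
grip_force: 58.6
```

```bash
cat > feel.py <<'E'
from tray import *
import sys
k=sys.argv[1];n=int(sys.argv[2]);F=[];P=[]
for i in range(n):
    st=get_state();s=grab_frame("scene");F.append(np.r_[st["force"],st["torque"]]);P.append(np.r_[st["position"],Ro.from_euler("xyz",st["tool_rot"],degrees=True).as_matrix()[:,2]])
np.savez(f"s{k}.npz",**s);F=np.array(F);P=np.mean(P,0);print("t",st["time"],"mean",F.mean(0).round(3),"sd",F.std(0).round(3),"pos",P.round(4),"yaw",st["tool_rot"][2])
p=s["pixels"][160:206,366:410].astype(int);m=(p[...,0]-p[...,1]>35)&(p[...,1]-p[...,2]<12);y,x=np.nonzero(m[:,5:40]);v=y+160
print("ring rows",{int(a):int((v==a).sum()) for a in sorted(set(v)) if (v==a).sum()>3})
E
python3 feel.py 5 10
```

```text
t 9.35 mean [-0.263 -0.099 -1.761  0.023  0.153  0.013] sd [0.413 0.559 0.449 0.035 0.038 0.022] pos [ 5.372e-01  3.300e-02  2.167e-01 -3.000e-04 -1.000e-04 -1.000e+00] yaw 170.40235333052237
ring rows {188: 4, 189: 4, 190: 4, 191: 4, 192: 5, 193: 6, 194: 7, 195: 8, 196: 8, 197: 12, 198: 14, 199: 21, 200: 18, 201: 13}
```

Call:
servo_tool(commands=[[[0, 0, 0], [0, 0, -0.01], -1], [[0, 0, 0], [0, 0, -0.025], -1], [[0, 0, 0], [0, 0, -0.04], -1], [[0, 0, 0], [0, 0, -0.05], -1], [[0, 0, 0], [0, 0, -0.05], -1]])

```text
time: 9.9
position: [0.5373, 0.033, 0.2272]
tool_rot: [-180.0, 0.0, 170.4]
force: [1.2, 0.4, -2.9]
width: 0.202
grip_force: 58.5
```

```bash
python3 feel.py 6 8; python3 - <<'E'
from h import *
s=load("s6.npz")["pixels"];cv2.imwrite("pics/v6.png",cv2.resize(s[140:240,340:430],None,fx=6,fy=6,interpolation=2)[:,:,::-1])
E
```

```text
t 10.25 mean [ 0.719 -0.046 -2.535  0.033  0.129  0.008] sd [0.514 0.445 0.339 0.035 0.02  0.028] pos [ 5.373e-01  3.300e-02  2.268e-01  0.000e+00 -1.000e-04 -1.000e+00] yaw 170.402701212267
ring rows {188: 4, 190: 5, 191: 4, 192: 5, 193: 5, 194: 7, 195: 8, 196: 11, 197: 13, 198: 19, 199: 20, 200: 15, 201: 8}
```

View pics/v6.png

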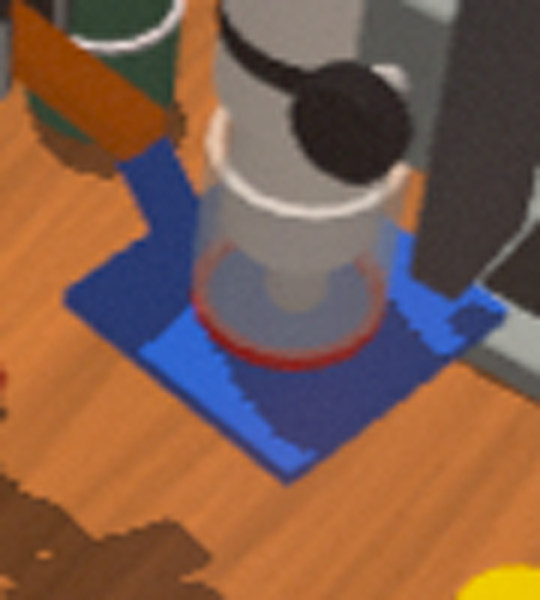

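The ball is inside the sleeve at crop (296,281) and the ring's centre is at about (288,297), so it is central to within about 2 mm. The plate is just below or touching the ring. Raising in small steps.

Call:
servo_tool(commands=[[[0, 0, 0], [0, 0, -0.005], -1], [[0, 0, 0], [0, 0, -0.01], -1], [[0, 0, 0], [0, 0, -0.015], -1], [[0, 0, 0], [0, 0, -0.02], -1], [[0, 0, 0], [0, 0, -0.02], -1]])

```text
time: 10.8
position: [0.5372, 0.033, 0.231]
tool_rot: [-180.0, 0.0, 170.4]
force: [-0.0, -1.6, -2.9]
width: 0.197
grip_force: 58.5
```

```bash
python3 feel.py 7 12
```

```text
t 11.35 mean [ 0.052 -0.361 -2.843  0.026  0.256 -0.003] sd [0.39  0.544 0.387 0.037 0.03  0.028] pos [ 5.372e-01  3.300e-02  2.309e-01 -1.000e-04 -1.000e-04 -1.000e+00] yaw 170.40325651653922
ring rows {185: 4, 186: 4, 187: 4, 188: 4, 189: 5, 190: 5, 191: 5, 192: 6, 193: 7, 194: 10, 195: 11, 196: 14, 197: 22, 198: 18, 199: 14}
```

Call:
servo_tool(commands=[[[0, 0, 0], [0, 0, -0.004], -1], [[0, 0, 0], [0, 0, -0.008], -1], [[0, 0, 0], [0, 0, -0.012], -1], [[0, 0, 0], [0, 0, -0.015], -1], [[0, 0, 0], [0, 0, -0.015], -1]])

```text
time: 11.9
position: [0.5372, 0.033, 0.234]
tool_rot: [-180.0, 0.0, 170.4]
force: [0.5, -0.4, -3.1]
width: 0.201
grip_force: 58.5
```

```bash
python3 feel.py 8 12
```

```text
t 12.45 mean [-0.103 -0.119 -3.096  0.043  0.326  0.013] sd [0.392 0.213 0.465 0.024 0.033 0.019] pos [ 5.373e-01  3.300e-02  2.339e-01 -0.000e+00 -1.000e-04 -1.000e+00] yaw 170.39899213143693
ring rows {186: 4, 187: 4, 189: 5, 190: 5, 191: 6, 192: 8, 193: 9, 194: 11, 195: 15, 196: 22, 197: 18, 198: 13}
```

Call:
servo_tool(commands=[[[0, 0, 0], [0, 0, -0.003], -1], [[0, 0, 0], [0, 0, -0.006], -1], [[0, 0, 0], [0, 0, -0.01], -1], [[0, 0, 0], [0, 0, -0.01], -1]])

```text
time: 12.9
position: [0.5373, 0.033, 0.2359]
tool_rot: [-180.0, 0.0, 170.4]
force: [0.5, 0.7, -4.0]
width: 0.2
grip_force: 58.5
```

```bash
python3 feel.py 9 12
```

```text
t 13.45 mean [ 7.300e-01 -2.400e-02 -4.179e+00  5.700e-02  3.150e-01  1.000e-03] sd [0.387 0.51  0.547 0.021 0.025 0.035] pos [ 5.373e-01  3.300e-02  2.358e-01 -0.000e+00 -1.000e-04 -1.000e+00] yaw 170.40357767273403
ring rows {183: 4, 186: 4, 187: 4, 189: 5, 190: 6, 191: 8, 192: 8, 193: 10, 194: 13, 195: 21, 196: 20, 197: 15, 198: 9}
```

Call:
servo_tool(commands=[[[0, 0, 0], [0, 0, -0.003], -1], [[0, 0, 0], [0, 0, -0.0055], -1], [[0, 0, 0], [0, 0, -0.0075], -1], [[0, 0, 0], [0, 0, -0.0075], -1]])

```text
time: 13.9
position: [0.5373, 0.0329, 0.2374]
tool_rot: [-180.0, 0.0, 170.4]
force: [2.0, -1.0, -5.9]
width: 0.196
grip_force: 58.7
```

```bash
python3 feel.py 10 12
```

```text
t 14.45 mean [ 2.419 -0.798 -6.217 -0.031  0.19  -0.034] sd [0.567 0.31  0.577 0.038 0.033 0.022] pos [ 5.373e-01  3.290e-02  2.374e-01  2.000e-04 -2.000e-04 -1.000e+00] yaw 170.39937390686111
ring rows {183: 4, 184: 4, 186: 4, 187: 4, 189: 5, 190: 7, 191: 8, 192: 8, 193: 10, 194: 14, 195: 22, 196: 20, 197: 15, 198: 8}
```

```bash
python3 feel.py 11 14; python3 - <<'E'
from h import *
a=load("s6.npz")["pixels"][130:240,325:430];b=load("s11.npz")["pixels"][130:240,325:430];cv2.imwrite("pics/v11.png",cv2.resize(np.hstack([a,b]),None,fx=3.8,fy=3.8,interpolation=2)[:,:,::-1])
# head motion: register the white head/knob patch
A=cv2.cvtColor(load("s6.npz")["pixels"],cv2.COLOR_RGB2GRAY);B=cv2.cvtColor(load("s11.npz")["pixels"],cv2.COLOR_RGB2GRAY)
c=lambda g:np.float32(g[100:160,375:425]);print("head shift px",cv2.phaseCorrelate(c(A),c(B)))
E
```

```text
t 15.15 mean [ 2.825 -0.85  -6.472 -0.059  0.122 -0.04 ] sd [0.426 0.447 0.492 0.027 0.035 0.02 ] pos [ 5.373e-01  3.300e-02  2.374e-01  2.000e-04 -1.000e-04 -1.000e+00] yaw 170.3961370789113
ring rows {183: 4, 186: 4, 187: 4, 189: 5, 190: 7, 191: 8, 192: 8, 193: 11, 194: 14, 195: 20, 196: 20, 197: 15, 198: 8}
head shift px ((0.02028478075997242, -0.03958602403771394), 0.9970185612042745)
```

View pics/v11.png

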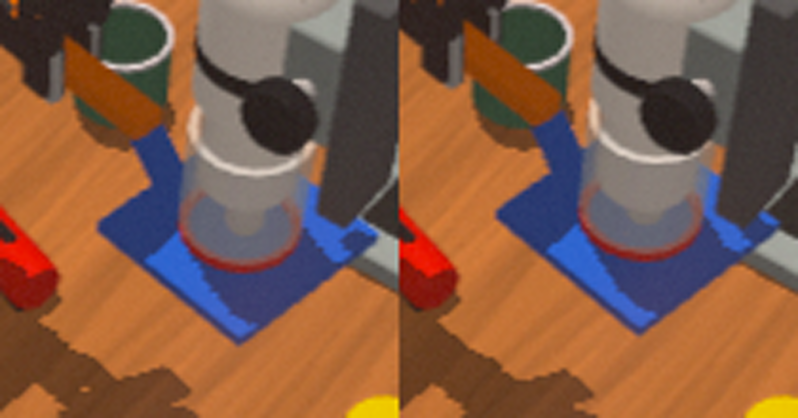

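The right half shows the ring and the tube's upper rim about 10 mm higher (rim at crop row 173 before, 160 now). The head is unmoved (0.04 px), the contact force is about 4.5 N, and the tray is still level with the ball in its pocket. Handing in.

```bash
python3 -c "
from bench import *
print(sign_off())"
```

```text
the job is handed in; nothing more can be done
None
```

Job handed in: by my measurements the ball sits within about 2 mm of the scope's centre and the sleeve is at its stop (about 10 mm up, roughly 4.5 N), with the head unmoved and the tray still held level to within about 1°.

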